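# Set and clamp the stop of a cheese portioning board

## Task

Set the cheese board for the next portions: swing the clamp lever out to free the sliding stop, slide the stop along its rail until its pointer lines up with the marker clip on the front edge of the board, and swing the lever fully home again so that the stop is clamped there. Leave the jar and the two mills standing where they are.

Things in the scene. Friction and masses are not known exactly. Their poses are not given: they have to be found in the camera images.
- board: Wooden cheese board, fixed on the worktop, 210 x 360 mm, wood top at z 26 mm. Origin on the worktop; the wood spans x -110..100, y -180..180 mm. x: from the user's edge to the far edge; y: along the aluminium rail (at x = -58 mm, top z 40 mm, 26 mm wide) toward the cutting wire. The wire bow (y = 130 mm, top z 96 mm, black grip to x = -134 mm) stays down in its slot.
- carriage (a joint): The sliding stop: saddle on the rail (46 mm across, 66 mm along it, top z 63.5 mm) with a white fence plate across the board at its wire end (6 mm thick, 158 mm long, z 29 to 85 mm). Value in m, 0 to 0.17, grows away from the wire; the fence face is at board y = 0.10 m - value. It stays where it is left: 3 N slide it when free, over 20 N when clamped.
- saddle_back (a point): Centre of the saddle's flat end face that looks away from the wire (to board -y), z 52 mm; the face is 46 mm wide, z 41.5 to 63.5 mm. Pushed here the stop moves toward the wire. The locked lever lies above it; swung out, it leaves it free.
- pointer_tip (a point): Tip of the small flat steel pointer of the stop, on the user's side of the saddle over the scale strip, in the plane of the fence face. Axes as the board's.
- marker_point (a point): Point of the marker: a plain steel clip, 20 mm wide, with a black thumb screw, fixed on the board's user-side edge, its point aimed at the rail, z 30 mm. The pointer is in line when both have the same board y (the tips then face each other about 3 mm apart). Axes as the board's.
- lever (a joint): Black clamp lever on the saddle, vertical pivot. Value in rad: 0 = locked, handle along the rail pointing away from the wire (board -y); grows to 1.3 = fully out, swinging over the board (toward board +x, counter-clockwise from above). A screw clamp: the stop is free beyond 0.9, held fast at 0; the lever stays where it is left. 1 to 3 N at the handle; pushing it also pulls at the stop.
- lever_pivot (a point): Point on the lever's vertical pivot axis (middle of the saddle) at handle height, z 93.5 mm. The hub below is 21 mm across, its top at z 91 mm.
- lever_grip (a point): Centre of the lever's handle, 75 mm from the pivot: a round bar of 12 mm diameter, level from 40 to 86 mm from the pivot, z 93.5 mm, with an 18 mm ball at 88 mm. Beyond the saddle's end nothing below it is higher than 41 mm.
- jam: Jar of jam with a white lid, 65 mm diameter, 94 mm tall, loose; origin at the centre of its underside. Bystander.
- salt: Small glass mill with a grey top, 44 mm diameter, 90 mm tall, loose; origin at the centre of its underside. Bystander.
- pepper: Second mill, the same as the first: 44 mm diameter, 90 mm tall, loose; origin at the centre of its underside. Bystander.

How it is judged:
By the outcome, as a careful person would: the job done as asked, in the order asked, and still so for the second after the job is handed in, with the robot touching nothing.
It also fails if it takes over 64 s, if anything falls off the work surface, if the arm or the gripper's body presses on something with over 40 N, if the wrist force passes 120 N, or if a joint passes its speed limit or range.

## Robot

A 6-joint arm with a two-finger parallel gripper is mounted at the origin on a cart in front of the work surface, level with it; the furniture and walls round the work are solid. World frame = base frame: x ahead of the robot, y to its left, z up, the work surface at z = 0. Lengths are in m, angles in rad, forces in N, time in s.
With the tool pointing down it reaches from about 0.25 to 0.775 m from the base axis. Payload 4 kg.
Tool frame: the origin (TCP) lies midway between the tips of the shut fingers; the grasp point (between the pads) lies 19 mm behind it; z points along the fingers, y is the line along which they close (so a half turn about z gives the same grasp; the last joint's range is limited). The gripper opens to 94 mm and grips with 3 to 60 N. Pads are 16 mm wide; open, the fingers measure 119 mm over their backs; the gripper's body (75 mm by 177 mm) begins 78 mm behind the grasp point.
Start: joints at [-1.329, 0.087, 1.371, -0, 1.684, -0.103], TCP at [0.186, -0.518, 0.178] pointing down, gripper open.
Joint ranges: [-3.1, 3.1], [-0.76, 2.03], [0.27, 2.55], [-1.08, 4.22], [0.17, 2.65], [-2.57, 2.57]. Speed limits (rad/s): [2.79, 2.79, 3.14, 3.14, 3.14, 3.14].

## Interface

Orientations are given as a rotation vector (axis times angle).
In Python, from station import telemetry, camera, camera_info, env gives the robot as it stands.
- The arm moves only by the tool play_rows, never from a script. Its argument "steps" is one flat list of numbers, 7 for each row, row after row: the shift along the tool's x, y, z scaled (see below), then the turn, a rotation vector about the tool's x, y, z scaled (see below), then the opening, from -1 (shut) to 1 (fully open). In form: [tx, ty, tz, wx, wy, wz, fingers, tx, ty, tz, wx, wy, wz, fingers, ...]. A call has 1 to 12 rows; each row shifts and turns the commanded pose from where the row before left it, along the tool's axes as they then stand; what a row does not reach is not made up. The controller multiplies each number of a shift by 5 cm and each number of a turn by 0.12 rad. A row lasts 1/10 s, in which the tool goes at most 50 mm and 8.59 degrees, less where a joint would pass 70% of its speed; a pose out of reach is approached as far as the arm can. A call with a number of a shift or a turn outside -1 to 1 is refused whole. A call with a gripper value outside its range is refused whole. The fingers move at their own pace and stop on an object; the grip force is fixed at half the most. Time passes only in rows, so rows that do not move let the fingers close. It gives the time, the measured TCP pose, the force, the opening and the grip force at its end, in the units of the state.
- telemetry.observe(): the state, without advancing time (a new reading comes with each control period).
- camera(name): name is "scene" or "side" or "wrist"; returns (picture, depth): 420x560x3 uint8, blue, green, red; 420x560 float32, m along the optical axis (not along the pixel's ray), 0 where there is no reading.
- camera_info(name): a dict with "camera_matrix" (3x3 intrinsics, pixels), "R" (3x3) and "t" (3): a world point X has camera coordinates R X + t. Camera axes: x right, y down, z forward; pixel columns grow to the right and rows downward; lengths in m; the calibration is good to about 2 mm. A picture is of the moment at which its call begins: read the wrist's pose just before it. camera_info takes no time and is no camera call; for the wrist camera it gives the pose at the moment of the call.
- env.job_done(): hands the job in; it is judged then, once.
The state is a dict: "t": time; "q": joint angles; "joint_velocities": joint speeds; "joint_torque": joint torques, N m; "position": TCP position; "eef_rot": TCP orientation; "wrist_force": force on the tool from outside, world axes, zero at the start; "ft_torque": the same for the moment, N m; "grip_width": opening from 0.0 (shut) to 1.0 (fully open); "grip_force": force on a finger pad.
Only numpy, scipy, OpenCV 4.12 (cv2) and the standard library are available. Lean on these libraries where they do the work, as an engineer would, in place of code of your own. Each camera call takes 0.05 s, during which the arm holds its last target. There are 200 camera calls.

## Working session

There is one attempt and no reset: what is moved stays moved. The work goes in short steps, Python scripts to look and compute and a tool call to move; the robot and the scene stay as the last step left them, time stands still between calls to the robot, and variables do not carry over. Pictures are saved under pics/ and viewed, at most 10 in all, crops included, and the job is handed in when it is done.

Besides the shell and the picture viewer there is one more tool, called as a command line: name --argument value ..., lists and objects as JSON in quotes. play_rows: Moves the arm, as the interface text tells. Shifts and turns lie within -1 to 1; 1 stands for 5 cm of shift or 0.12 rad of turn. Its arguments: {"type":"object","properties":{"steps":{"type":"array","items":{"type":"number","minimum":-1,"maximum":1}}},"required":["steps"]}

```bash
mkdir -p pics
cat > h.py <<'E'
import numpy as np, cv2
from station import telemetry, camera, camera_info, env
def snap(name,f):
    im,d=camera(name); ci=camera_info(name); cv2.imwrite(f'pics/{f}.png',im); np.savez(f'pics/{f}.npz',im=im,d=d,K=ci['camera_matrix'],R=ci['R'],t=ci['t'])
def load(f): return np.load(f'pics/{f}.npz')
def px(s,u,v,z=None):
    K,R,t=s['K'],np.array(s['R']),np.array(s['t'])
    r=np.linalg.inv(K)@[u,v,1]; c=-R.T@t; w=R.T@r
    k=(z-c[2])/w[2] if z is not None else float(s['d'][int(v),int(u)])
    return c+k*w
def proj(s,X):
    c=s['R']@np.array(X)+s['t']; p=s['K']@c; return p[:2]/p[2]
E
python3 - <<'E'
from h import *
snap('scene','sc0'); snap('side','sd0'); snap('wrist','w0')
o=telemetry.observe(); print(o)
for n in ('sc0','sd0'):
    s=load(n); print(-np.array(s['R']).T@s['t'], s['K'][0,0])
a=np.hstack([cv2.resize(load(n)['im'],(400,300)) for n in('side' and 'sd0','w0')]); cv2.imwrite('pics/pair.png',a)
E
```

```text
{'t': 0.15, 'q': array([-1.32911360e+00,  8.78118319e-02,  1.37186061e+00, -1.95019543e-05,
        1.68354611e+00, -1.03090021e-01]), 'joint_velocities': array([ 0.00172553, -0.00203854, -0.00542444,  0.00085054, -0.00348569,
       -0.00013923]), 'joint_torque': array([ 7.11823468e-04, -3.40643620e+01, -3.02793539e+01,  7.18918699e-02,
        3.05274117e-02, -1.09801929e-04]), 'position': array([ 0.18578067, -0.51721501,  0.1774821 ]), 'eef_rot': array([-3.09343262e+00, -5.38608077e-01,  2.07100986e-04]), 'wrist_force': array([-0.35029799,  0.60950043, -0.11821966]), 'ft_torque': array([ 0.00605586, -0.02266593, -0.00619322]), 'grip_force': 0.0, 'grip_width': 0.9960342698078856}
[0.00689989 0.52954844 0.4718477 ] 422.52656319449625
[0.47620365 0.70939568 0.70810397] 485.94832627168546
```

View pics/sc0.png

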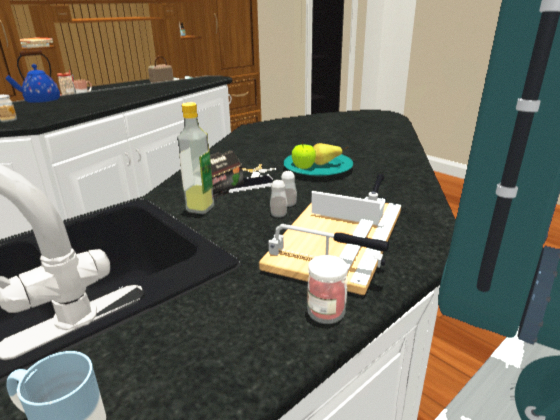

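View pics/pair.png

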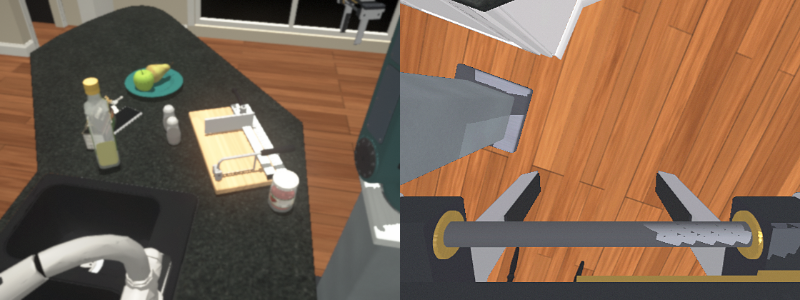

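The scene picture shows the board at about (335,240): wire bow grip at (360,240), fence at (345,207), lever at (378,185), jar at (327,290) and mills at (279,198) and (289,188). I'll enlarge both views of the board.

Run:
```python
from h import *
s=load('sc0'); c=s['im'][165:315,255:415]; cv2.imwrite('pics/c1.png',cv2.resize(c,None,fx=4,fy=4,interpolation=cv2.INTER_CUBIC)[:600])
s2=load('sd0'); c=s2['im'][130:290,250:430]; cv2.imwrite('pics/c2.png',cv2.resize(c,None,fx=3.75,fy=3.75,interpolation=cv2.INTER_CUBIC)[:600])
for u,v,z in [(264,270,.026),(365,283,.026),(402,204,.026),(278,212,0),(289,202,0),(327,315,0)]: print(u,v,px(s,u,v,z).round(3),px(s,u,v).round(3))
```

```text
264 270 [0.521 0.116 0.026] [0.549 0.094 0.002]
365 283 [0.367 0.012 0.026] [0.365 0.015 0.029]
402 204 [ 0.507 -0.315  0.026] [ 0.535 -0.361  0.001]
278 212 [ 0.725 -0.101  0.   ] [ 0.702 -0.081  0.015]
289 202 [ 0.749 -0.161  0.   ] [ 0.732 -0.145  0.011]
327 315 [ 0.376  0.101 -0.   ] [0.361 0.118 0.019]
```

View pics/c1.png

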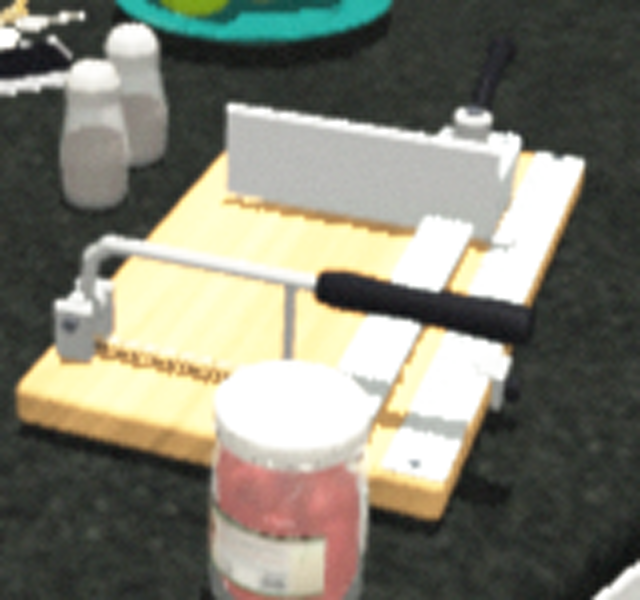

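View pics/c2.png

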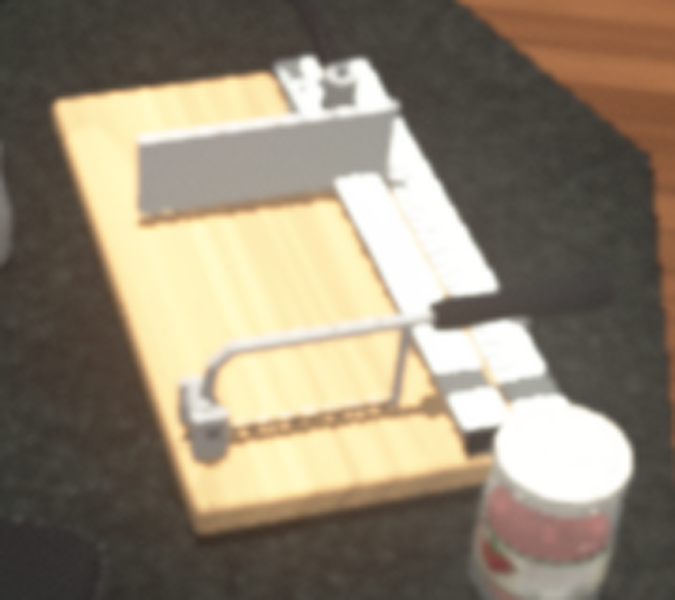

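```bash
cat >> h.py <<'E'
def fit(obs):  # obs: (s,u,v,board xyz)
    from scipy.optimize import least_squares
    def T(p,X): c,n=np.cos(p[2]),np.sin(p[2]); return [p[0]+c*X[0]-n*X[1],p[1]+n*X[0]+c*X[1],X[2]]
    f=lambda p: np.concatenate([proj(s,T(p,X))-[u,v] for s,u,v,X in obs])
    r=least_squares(f,[.5,-.1,-.5],loss='soft_l1'); return r.x,r.fun.reshape(-1,2),T
E
python3 - <<'E'
from h import *
a,b=load('sc0'),load('sd0')
P=lambda s,u,v:(255+u/4,165+v/4) if s is a else (250+u/3.75,130+v/3.75)
obs=[(a,18,392,(.1,.18,.026)),(a,442,490,(-.11,.18,.026)),(a,586,158,(-.11,-.18,.026)),(b,55,100,(.1,-.18,.026)),(b,197,515,(.1,.18,.026))]
obs=[(s,*P(s,u,v),X) for s,u,v,X in obs]
p,res,T=fit(obs); print(p.round(4),res.round(1).tolist())
c,n=np.cos(p[2]),np.sin(p[2])
def B(w): d=w[:2]-p[:2]; return np.array([c*d[0]+n*d[1],-n*d[0]+c*d[1],w[2]]).round(4)
def show(nm,s,u,v,z): print(nm,B(px(s,*P(s,u,v),z)))
show('fence bl',a,230,198,.029);show('fence tl',a,228,104,.085);show('ptr a',a,513,243,.03);show('ptr b',b,405,184,.03)
show('marker a',a,490,365,.03);show('hub a',a,474,115,.091);show('hub b',b,342,72,.091);show('ball a',a,503,45,.0935);show('fence tr b',b,398,103,.085);show('fence tl b',b,140,135,.085)
show('marker b',b,525,318,.03)
for nm,u,v in(('salt',95,195),('pepper',143,155)): print(nm,px(a,*P(a,u,v),0))
print('jam lid', px(a,*P(a,290,400),.094), px(b,*P(b,564,455),.094))
for X in [(-.058,.1,.0935),(-.134,.13,.1),(-.058,-.18,.04),(.1,-.18,0),(.1,.18,0),(-.11,.18,0)]: print(X,np.round(T(p,X),3))
E
```

```text
[ 0.5299 -0.0969  0.4183] [[-1.5, -0.3], [0.7, 0.7], [0.2, 1.1], [-0.9, -0.3], [0.2, -0.8]]
fence bl [ 0.0721 -0.0476  0.029 ]
fence tl [ 0.077  -0.0548  0.085 ]
ptr a [-0.0912 -0.0524  0.03  ]
ptr b [-0.0891 -0.0416  0.03  ]
marker a [-0.1067  0.0763  0.03  ]
hub a [-0.0589 -0.078   0.091 ]
hub b [-0.0563 -0.0795  0.091 ]
ball a [-0.0527 -0.1821  0.0935]
fence tr b [-0.0816 -0.0502  0.085 ]
fence tl b [ 0.0734 -0.0531  0.085 ]
marker b [-0.113  0.087  0.03 ]
salt [ 7.16255250e-01 -9.53161080e-02  5.55111512e-17]
pepper [ 7.38132712e-01 -1.57205528e-01  5.55111512e-17]
jam lid [0.38348999 0.09569542 0.094     ] [0.37941587 0.10169466 0.094     ]
(-0.058, 0.1, 0.0935) [ 0.436 -0.029  0.094]
(-0.134, 0.13, 0.1) [ 0.355 -0.033  0.1  ]
(-0.058, -0.18, 0.04) [ 0.55  -0.285  0.04 ]
(0.1, -0.18, 0) [ 0.694 -0.221  0.   ]
(0.1, 0.18, 0) [0.548 0.108 0.   ]
(-0.11, 0.18, 0) [0.356 0.023 0.   ]
```

```bash
cat >> h.py <<'E'
from scipy.spatial.transform import Rotation as Ro
bp=np.array([.5299,-.0969,.4183])
def W(x,y,z): c,n=np.cos(bp[2]),np.sin(bp[2]); return np.array([bp[0]+c*x-n*y,bp[1]+n*x+c*y,z])
def Bd(w): d=np.array(w[:2])-bp[:2]; c,n=np.cos(bp[2]),np.sin(bp[2]); return np.array([c*d[0]+n*d[1],-n*d[0]+c*d[1],w[2]])
def down(h): return Ro.from_matrix([[np.cos(h),np.sin(h),0],[np.sin(h),-np.cos(h),0],[0,0,-1]])
def rows(way,g,start=None,nd=2):
    """way: list of (pos,heading,n rows); start (pos,Rot), default measured pose"""
    o=telemetry.observe()
    p,R=(o['position'],Ro.from_rotvec(o['eef_rot'])) if start is None else start
    p=np.array(p,float); out=[]
    for q,h,n in way:
        p0,R0=p.copy(),R; dr=(R0.inv()*down(h)).as_rotvec()
        for k in range(1,n+1):
            tp=p0+(np.array(q)-p0)*k/n; tR=R0*Ro.from_rotvec(dr*k/n)
            t=np.round(R.inv().apply(tp-p)/.05,nd); w=np.round((R.inv()*tR).as_rotvec()/.12,nd)
            p=p+R.apply(t*.05); R=R*Ro.from_rotvec(w*.12); out.append([*t,*w,g])
    for i in range(0,len(out),12): print('[',', '.join(f'{v:g}' for r in out[i:i+12] for v in np.add(r,0.)),']')
    print('end',p.round(4),R.as_rotvec().round(4)); return p,R
def st():
    o=telemetry.observe(); x=Ro.from_rotvec(o['eef_rot']).as_matrix()[:,0]
    print('t',o['t'],'board tcp',Bd(o['position']).round(4),'head',np.arctan2(x[1],x[0]).round(4),'F',np.round(o['wrist_force'],1),'g',round(o['grip_width'],3),round(o['grip_force'],1),'q',np.round(o['q'],2))
E
python3 - <<'E'
from h import *
rows([(W(-.058,-.153,.17),1.989,20)],-.2)
E
```

```text
[ 0.42, -0.12, 0.01, 0, 0, -0.69, -0.2, 0.43, -0.09, 0.01, 0, 0, -0.68, -0.2, 0.43, -0.05, 0, 0, 0, -0.69, -0.2, 0.44, -0.02, 0.01, 0, 0, -0.68, -0.2, 0.43, 0.02, 0.01, 0, 0, -0.69, -0.2, 0.44, 0.06, 0.01, 0, 0, -0.68, -0.2, 0.42, 0.09, 0, 0, 0, -0.69, -0.2, 0.42, 0.12, 0.01, 0, -0.01, -0.68, -0.2, 0.41, 0.16, 0.01, 0, 0, -0.69, -0.2, 0.39, 0.2, 0.01, 0, 0, -0.68, -0.2, 0.38, 0.22, 0, 0, 0, -0.69, -0.2, 0.35, 0.25, 0.01, -0.01, 0, -0.68, -0.2 ]
[ 0.34, 0.29, 0.01, 0, 0, -0.69, -0.2, 0.3, 0.3, 0.01, 0, 0, -0.68, -0.2, 0.29, 0.34, 0, 0, 0, -0.69, -0.2, 0.25, 0.35, 0.01, 0, 0, -0.68, -0.2, 0.23, 0.38, 0.01, 0, 0, -0.69, -0.2, 0.19, 0.39, 0.01, 0, 0, -0.68, -0.2, 0.16, 0.41, 0, 0, 0, -0.69, -0.2, 0.13, 0.41, 0.01, 0, 0, -0.68, -0.2 ]
end [ 0.5388 -0.2601  0.1701] [-1.7122e+00 -2.6339e+00 -4.0000e-04]
```

play_rows --steps '[0.42,-0.12,0.01,0,0,-0.69,-0.2,0.43,-0.09,0.01,0,0,-0.68,-0.2,0.43,-0.05,0,0,0,-0.69,-0.2,0.44,-0.02,0.01,0,0,-0.68,-0.2,0.43,0.02,0.01,0,0,-0.69,-0.2,0.44,0.06,0.01,0,0,-0.68,-0.2,0.42,0.09,0,0,0,-0.69,-0.2,0.42,0.12,0.01,0,0,-0.68,-0.2,0.41,0.16,0.01,0,0,-0.69,-0.2,0.39,0.2,0.01,0,0,-0.68,-0.2,0.38,0.22,0,0,0,-0.69,-0.2,0.35,0.25,0.01,0,0,-0.68,-0.2]'

```text
t: 1.35
position: [0.3982, -0.3627, 0.1735]
eef_rot: [-2.467, -1.944, 0.0]
wrist_force: [0.0, 0.4, 0.0]
grip_width: 0.398
grip_force: 0.0
```

play_rows --steps '[0.34,0.29,0.01,0,0,-0.69,-0.2,0.3,0.3,0.01,0,0,-0.68,-0.2,0.29,0.34,0,0,0,-0.69,-0.2,0.25,0.35,0.01,0,0,-0.68,-0.2,0.23,0.38,0.01,0,0,-0.69,-0.2,0.19,0.39,0.01,0,0,-0.68,-0.2,0.16,0.41,0,0,0,-0.69,-0.2,0.13,0.41,0.01,0,0,-0.68,-0.2]'

```text
t: 2.15
position: [0.5394, -0.2598, 0.1703]
eef_rot: [-1.707, -2.636, 0.0]
wrist_force: [-0.1, 0.1, -0.6]
grip_width: 0.399
grip_force: 0.0
```

Run:
```python
from h import *
st(); snap('wrist','w1'); s=load('w1'); R,t=np.array(s['R']),np.array(s['t'])
print('cam board',Bd(-R.T@t),'fwd',R[2])
for X in [(-.11,-.18,.026),(.1,-.18,.026),(-.058,-.088,.0935),(-.107,.08,.03),(-.09,-.05,.03)]: print(X,proj(s,W(*X)).round(0))
```

```text
t 2.15 board tcp [-0.0575 -0.1527  0.1703] head 1.9923 F [-0.1  0.1 -0.6] g 0.399 0.0 q [-0.54  0.2   1.26 -0.    1.68 -0.96]
cam board [-0.05692003 -0.08437534  0.37457582] fwd [ 0.09894998 -0.21223759 -0.97219551]
(-0.11, -0.18, 0.026) [227. 223.]
(0.1, -0.18, 0.026) [417. 225.]
(-0.058, -0.088, 0.0935) [275. 139.]
(-0.107, 0.08, 0.03) [222. -53.]
(-0.09, -0.05, 0.03) [243.  99.]
```

View pics/w1.png

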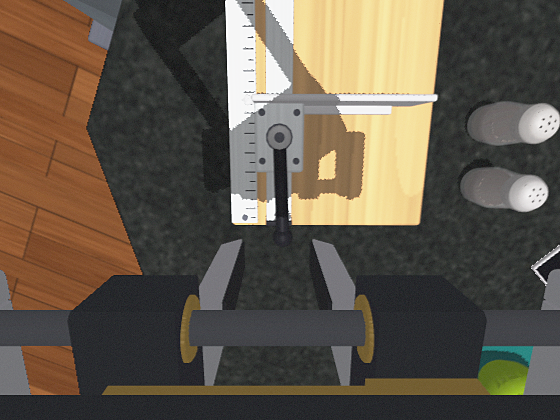

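The wrist view shows the stop from above: pivot at (279,136), lever down to its ball at (283,233), fence along row 98, and board corners at (232,224) and (420,224). I'll refine the board pose with these.

```bash
python3 - <<'E'
from h import *
import h
a,b,w=load('sc0'),load('sd0'),load('w1')
P=lambda s,u,v:(255+u/4,165+v/4) if s is a else (250+u/3.75,130+v/3.75)
ob=[(a,18,392,(.1,.18,.026)),(a,442,490,(-.11,.18,.026)),(a,586,158,(-.11,-.18,.026)),(b,55,100,(.1,-.18,.026)),(b,197,515,(.1,.18,.026))]
ob=[(s,*P(s,u,v),X) for s,u,v,X in ob]+[(w,232,224,(-.11,-.18,.026)),(w,420,224,(.1,-.18,.026))]*2
p,res,T=fit(ob); print(p.round(4),res.round(1).tolist()); h.bp[:]=p
for nm,u,v,z in [('piv',279,136,.091),('ball',283,233,.0935),('fenceL',245,98,.085),('fenceR',437,97,.085),('handle',281,190,.0935),('saddleTL',259,104,.0635),('saddleBR',303,171,.0635)]: print(nm,Bd(px(w,u,v,z)).round(4))
E
sed -i "s/^bp=.*/bp=np.array([.5299,-.0969,.4183])/" h.py
```

```text
[ 0.5316 -0.096   0.4274] [[-1.8, -0.1], [0.6, 0.4], [-1.2, 0.8], [-2.3, 0.1], [0.1, -0.4], [-1.6, 0.1], [0.6, 0.1], [-1.6, 0.1], [0.6, 0.1]]
piv [-0.0571 -0.0851  0.091 ]
ball [-0.0534 -0.1697  0.0935]
fenceL [-0.0857 -0.0542  0.085 ]
fenceR [ 0.0753 -0.0532  0.085 ]
handle [-0.0553 -0.1307  0.0935]
saddleTL [-0.075  -0.0571  0.0635]
saddleBR [-0.0341 -0.1175  0.0635]
```

```bash
sed -i "s/^bp=.*/bp=np.array([.5316,-.0960,.4274])/" h.py
cat >> h.py <<'E'
H0=bp[2]+np.pi/2
def arc(pv,r,z,a,b,n): return [(W(pv[0]+r*np.sin(q),pv[1]-r*np.cos(q),z),H0+q,1) for q in np.linspace(a,b,n+1)[1:]]
E
python3 - <<'E'
from h import *
st(); p=W(-.0565,-.150,.0745)
e=rows([(p,H0,6)],-.2)
print('arc'); rows(arc((-.0565,-.085),.065,.0745,0,1.3,24),-1,e)
E
```

```text
t 2.2 board tcp [-0.0577 -0.1511  0.1699] head 1.9974 F [ 0.7  0.8 -0.9] g 0.398 0.0 q [-0.54  0.2   1.26  0.    1.68 -0.97]
[ 0, 0, 0.32, 0, 0, 0, -0.2, 0.01, 0.01, 0.32, 0.01, -0.01, 0, -0.2, 0, 0, 0.31, 0, 0, 0, -0.2, 0, 0, 0.32, 0, 0, 0, -0.2, 0.01, 0.01, 0.32, 0, 0, -0.01, -0.2, 0, 0, 0.32, 0.01, -0.01, 0, -0.2 ]
end [ 0.5423 -0.256   0.0744] [ 1.6991e+00  2.6422e+00 -9.0000e-04]
arc
[ 0, 0.07, 0, 0, 0, -0.45, -1, 0, 0.07, 0, 0, 0, -0.45, -1, 0.01, 0.07, 0, 0, 0, -0.45, -1, 0, 0.07, 0, 0, 0, -0.45, -1, 0, 0.07, 0, 0, 0, -0.45, -1, 0, 0.07, 0, 0, 0, -0.45, -1, 0, 0.07, 0, 0, 0, -0.46, -1, 0, 0.08, 0, 0, 0, -0.45, -1, 0.01, 0.07, 0, 0, 0, -0.45, -1, 0, 0.07, 0, 0, 0, -0.45, -1, 0, 0.07, 0, 0, 0, -0.45, -1, 0, 0.07, 0, 0, 0, -0.45, -1 ]
[ 0, 0.07, 0, 0, 0, -0.45, -1, 0.01, 0.07, 0, 0, 0, -0.46, -1, 0, 0.07, 0, 0, 0, -0.45, -1, 0, 0.07, 0, -0.01, 0, -0.45, -1, 0, 0.07, 0, 0, 0, -0.45, -1, 0, 0.07, 0, 0, 0, -0.45, -1, 0.01, 0.07, 0, 0, 0, -0.45, -1, 0, 0.07, 0, 0, 0, -0.45, -1, 0, 0.07, 0, 0, 0, -0.46, -1, 0, 0.07, 0, 0, 0, -0.45, -1, 0, 0.07, 0, 0, 0, -0.45, -1, 0.01, 0.07, 0, 0, 0, -0.45, -1 ]
end [ 0.5794 -0.1868  0.0744] [-2.4580e-01  3.1317e+00  8.0000e-04]
```

play_rows --steps '[0,0,0.32,0,0,0,-0.2,0.01,0.01,0.32,0,0,0,-0.2,0,0,0.31,0,0,0,-0.2,0,0,0.32,0,0,0,-0.2,0.01,0.01,0.32,0,0,0,-0.2,0,0,0.32,0,0,0,-0.2,0,0,0,0,0,0,-0.2]'

```text
t: 2.9
position: [0.5371, -0.2583, 0.0718]
eef_rot: [-1.71, -2.628, 0.001]
wrist_force: [-0.7, 0.3, 0.3]
grip_width: 0.4
grip_force: 0.0
```

play_rows --steps '[0,0,0,0,0,0,-1,0,0,0,0,0,0,-1,0,0,0,0,0,0,-1,0,0,0,0,0,0,-1,0,0,0,0,0,0,-1]'

```text
t: 3.4
position: [0.5397, -0.2594, 0.076]
eef_rot: [1.711, 2.633, -0.0]
wrist_force: [0.9, -0.1, -0.3]
grip_width: 0.022
grip_force: 0.0
```

```bash
python3 -c "
from h import *
st()"
```

```text
t 3.4 board tcp [-0.0603 -0.1521  0.076 ] head 1.9888 F [ 0.9 -0.1 -0.3] g 0.022 0.0 q [-0.54  0.23  1.41 -0.    1.5  -0.96]
```

The fingers shut on nothing (2 mm), so I'll look.

Run:
```python
from h import *
snap('wrist','w2'); snap('scene','sc2'); s=load('w2'); b=load('sc2')
st()
A=cv2.resize(s['im'][60:360,140:440],(400,400)); c=b['im'][130:250,320:440]
cv2.imwrite('pics/m2.png',np.hstack([A,cv2.resize(c,(400,400),interpolation=cv2.INTER_CUBIC)]))
```

```text
t 3.5 board tcp [-0.0605 -0.1519  0.0757] head 1.9888 F [ 0.1  0.6 -0. ] g 0.004 0.0 q [-0.54  0.23  1.41 -0.    1.5  -0.96]
```

View pics/m2.png

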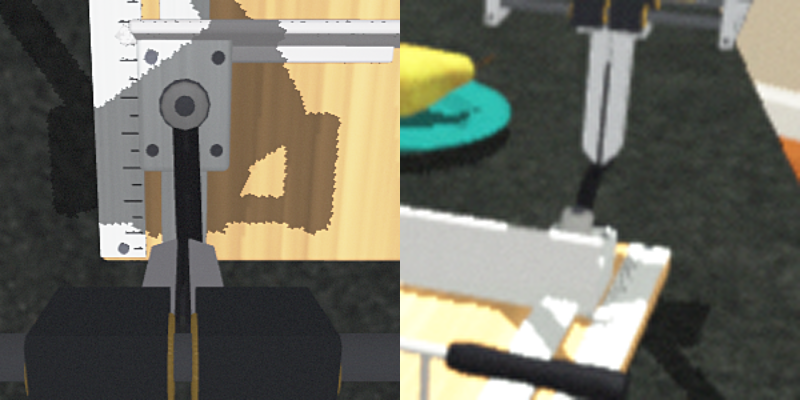

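Run:
```python
from h import *
o=telemetry.observe(); s=load('w2'); b=load('sc2'); w=load('w1')
print('tcp px', proj(b,o['position']), proj(s,o['position']), 'camw',-s['R'].T@s['t'])
for X in [(-.058,-.125,.0935),(-.058,-.151,.0935),(-.058,-.173,.0935),(-.058,-.151,.0745)]: print(X,proj(b,W(*X)).round(1),proj(s,W(*X)).round(1))
for v in range(150,240,12): print(v,Bd(px(w,282,v)).round(4))
print('w2')
for v in range(140,320,12): print(v,[ (int(u),Bd(px(s,u,v)).round(3).tolist()) for u in (272,278,285)])
```

```text
tcp px [379.32106322 187.80430648] [278.82519932 239.64358543] camw [ 0.51069632 -0.19815785  0.28031478]
(-0.058, -0.125, 0.0935) [376.5 184.8] [283.  205.4]
(-0.058, -0.151, 0.0935) [378.9 180.8] [283.1 247.5]
(-0.058, -0.173, 0.0935) [380.8 177.6] [283.2 281.2]
(-0.058, -0.151, 0.0745) [378.2 188.2] [282.6 237.8]
150 [-0.0544 -0.0971  0.0825]
162 [-0.0544 -0.1073  0.0852]
174 [-0.0544 -0.1173  0.0897]
186 [-0.0545 -0.1271  0.0944]
198 [-0.0544 -0.1375  0.0954]
210 [-0.0544 -0.1484  0.0943]
222 [-0.0544 -0.1586  0.0969]
234 [-0.0544 -0.169   0.0987]
w2
140 [(272, [-0.064, -0.088, 0.089]), (278, [-0.061, -0.088, 0.09]), (285, [-0.057, -0.088, 0.088])]
152 [(272, [-0.064, -0.095, 0.086]), (278, [-0.061, -0.095, 0.085]), (285, [-0.057, -0.095, 0.087])]
164 [(272, [-0.064, -0.102, 0.083]), (278, [-0.061, -0.102, 0.082]), (285, [-0.056, -0.102, 0.082])]
176 [(272, [-0.064, -0.109, 0.083]), (278, [-0.061, -0.109, 0.087]), (285, [-0.057, -0.109, 0.086])]
188 [(272, [-0.064, -0.116, 0.087]), (278, [-0.061, -0.115, 0.09]), (285, [-0.057, -0.116, 0.088])]
200 [(272, [-0.064, -0.122, 0.09]), 
[... 268 characters left out ...]
6 [(272, [-0.065, -0.144, 0.091]), (278, [-0.061, -0.143, 0.096]), (285, [-0.057, -0.143, 0.095])]
248 [(272, [-0.064, -0.144, 0.115]), (278, [-0.061, -0.15, 0.096]), (285, [-0.057, -0.143, 0.116])]
260 [(272, [-0.064, -0.144, 0.13]), (278, [-0.061, -0.159, 0.094]), (285, [-0.058, -0.143, 0.132])]
272 [(272, [-0.064, -0.144, 0.144]), (278, [-0.061, -0.165, 0.097]), (285, [-0.058, -0.143, 0.147])]
284 [(272, [-0.061, -0.084, 0.28]), (278, [-0.061, -0.172, 0.099]), (285, [-0.058, -0.143, 0.158])]
296 [(272, [-0.064, -0.145, 0.166]), (278, [-0.061, -0.181, 0.097]), (285, [-0.06, -0.121, 0.212])]
308 [(272, [-0.064, -0.147, 0.171]), (278, [-0.061, -0.246, -0.002]), (285, [-0.06, -0.121, 0.216])]
```

Run:
```python
from h import *
for n,tz in (('w1',.1699),('w2',.0757)):
    s=load(n); print(n)
    for v in range(228,300,8):
        print(v,' '.join('%d/%d/%d'%tuple(np.round(1000*(Bd(px(s,u,v))-[0,0,tz])).astype(int)) for u in range(232,330,8)))
```

```text
w1
228 -112/-193/-173 -103/-193/-172 -93/-193/-173 -84/-192/-171 -74/-193/-172 -64/-192/-171 -56/-164/-74 -45/-193/-172 -36/-193/-172 -26/-193/-173 -17/-193/-172 -7/-193/-172 3/-193/-172
236 -113/-203/-172 -103/-203/-174 -93/-203/-172 -84/-202/-171 -74/-203/-172 -63/-172/-76 -56/-171/-70 -49/-171/-72 -36/-203/-173 -26/-203/-172 -16/-203/-172 -7/-202/-171 3/-203/-172
244 -84/-142/35 -80/-143/31 -94/-213/-172 -84/-213/-171 -74/-213/-173 -65/-213/-172 -56/-178/-70 -49/-179/-74 -35/-213/-172 -26/-213/-173 -40/-143/32 -36/-142/34 -31/-142/34
252 -82/-142/47 -78/-144/43 -94/-223/-172 -84/-223/-172 -74/-223/-173 -65/-223/-171 -55/-223/-172 -45/-223/-172 -35/-223/-172 -26/-223/-171 -41/-145/40 -37/-142/46 -33/-142/46
260 -81/-142/58 -78/-147/47 -94/-234/-173 -84/-233/-172 -74/-234/-173 -65/-234/-173 -55/-233/-172 -45/-234/-173 -35/-233/-172 -60/-84/205 -41/-148/42 -38/-143/57 -35/-142/57
268 -80/-144/64 -78/-151/48 -94/-244/-173 -84/-244/-173 -74/-244/-172 -65/-244/-172 -55/-244/-173 -45/-244/-172 -35/-244/-171 -25/-244/-173 -41/-153/43 -39/-144/64 -36/-142/67
276 -79/-144/72 -78/-155/48 -94
[... 1327 characters left out ...]
-198/-78 -15/-197/-76
268 -104/-205/-78 -96/-205/-78 -75/-143/67 -71/-143/66 -68/-143/67 -64/-145/63 -60/-145/64 -57/-143/68 -53/-143/68 -50/-143/68 -30/-205/-77 -22/-206/-78 -15/-205/-77
276 -73/-119/129 -71/-119/128 -69/-119/129 -67/-119/129 -65/-119/129 -64/-145/72 -60/-145/72 -59/-120/127 -57/-119/128 -55/-118/130 -53/-119/129 -51/-119/129 -49/-119/128
284 -72/-119/133 -70/-119/132 -68/-119/133 -67/-119/133 -65/-119/133 -61/-84/205 -60/-145/80 -59/-119/134 -57/-119/134 -55/-119/133 -53/-119/133 -51/-119/133 -50/-119/134
292 -72/-119/137 -70/-119/137 -68/-119/136 -66/-118/138 -64/-119/137 -64/-144/87 -61/-144/88 -59/-118/138 -57/-119/136 -55/-119/137 -54/-119/138 -52/-119/137 -50/-120/136
```

Depth in both wrist views shows the fingertips about 28 mm above the reported TCP. The cameras agree on the heights of everything else: handle 0.094, worktop 0. So the fingers shut above the handle. I'll raise, open and go about 28 mm lower.

play_rows --steps '[0,0,-0.3,0,0,0,-0.2,0,0,0,0,0,0,-0.2,0,0,0,0,0,0,-0.2,0,0,0,0,0,0,-0.2,0,0,0,0,0,0,-0.2,0,0,0.2,0,0,0,-0.2,0,0,0.2,0,0,0,-0.2,0,0,0.2,0,0,0,-0.2,0,0,0.2,0,0,0,-0.2,0,0,0,0,0,0,-0.2]'

```text
t: 4.5
position: [0.5379, -0.2583, 0.0475]
eef_rot: [-1.71, -2.63, 0.0]
wrist_force: [-1.0, 0.4, 0.4]
grip_width: 0.4
grip_force: 0.0
```

play_rows --steps '[0,0,0.16,0,0,0,-0.2,0,0,0.1,0,0,0,-0.2,0,0,0,0,0,0,-0.2,0,0,0,0,0,0,-1,0,0,0,0,0,0,-1,0,0,0,0,0,0,-1,0,0,0,0,0,0,-1]'

```text
t: 5.2
position: [0.5406, -0.2594, 0.0379]
eef_rot: [1.711, 2.632, 0.002]
wrist_force: [2.5, 0.3, -0.8]
grip_width: 0.121
grip_force: 30.0
```

Run:
```python
from h import *
st(); snap('wrist','w3'); s=load('w3')
for v in (212,220,228,236,244): print(v,' '.join('%d/%d/%d'%tuple(np.round(1000*Bd(px(s,u,v))).astype(int)) for u in range(232,330,8)))
```

```text
t 5.2 board tcp [-0.0595 -0.1524  0.0379] head 1.9888 F [ 2.5  0.3 -0.8] g 0.121 30.0 q [-0.54  0.26  1.45  0.    1.43 -0.96]
212 -91/-136/26 -86/-136/27 -81/-137/24 -75/-137/25 -69/-134/38 -63/-121/90 -59/-121/92 -55/-122/88 -48/-134/38 -42/-137/24 -37/-137/24 -31/-137/23 -26/-137/24
220 -91/-142/26 -86/-142/26 -81/-142/24 -75/-142/24 -69/-139/38 -63/-124/93 -59/-124/93 -55/-125/90 -48/-139/38 -42/-143/25 -37/-143/24 -31/-143/24 -26/-143/25
228 -92/-147/26 -86/-147/27 -81/-148/25 -75/-148/24 -69/-144/39 -63/-128/94 -59/-128/94 -56/-128/92 -48/-144/38 -42/-148/26 -36/-148/24 -31/-149/24 -26/-148/25
236 -92/-153/26 -86/-153/26 -81/-154/24 -75/-154/24 -69/-150/37 -63/-132/93 -59/-132/94 -56/-133/92 -48/-150/38 -42/-154/24 -36/-154/25 -31/-154/24 -25/-154/25
244 -92/-159/26 -87/-159/26 -77/-144/71 -72/-143/72 -68/-144/69 -63/-136/94 -59/-136/94 -56/-137/91 -50/-143/72 -46/-144/72 -36/-160/23 -31/-160/26 -25/-161/24
```

Gripped (11.4 mm, 30 N). Swinging the lever out.

play_rows --steps '[0,0.07,0,0,0,-0.45,-1,0,0.07,0,0,0,-0.45,-1,0.01,0.07,0,0,0,-0.45,-1,0,0.07,0,0,0,-0.45,-1,0,0.07,0,0,0,-0.45,-1,0,0.07,0,0,0,-0.45,-1,0,0.07,0,0,0,-0.46,-1,0,0.08,0,0,0,-0.45,-1,0.01,0.07,0,0,0,-0.45,-1,0,0.07,0,0,0,-0.45,-1,0,0.07,0,0,0,-0.45,-1,0,0.07,0,0,0,-0.45,-1]'

```text
t: 6.45
position: [0.5711, -0.2316, 0.0379]
eef_rot: [0.779, 3.041, -0.001]
wrist_force: [2.8, -1.0, 0.1]
grip_width: 0.121
grip_force: 30.0
```

```bash
python3 -c "
from h import *
st()"
```

```text
t 6.45 board tcp [-0.0202 -0.1398  0.0379] head 2.6398 F [ 2.8 -1.   0.1] g 0.121 30.0 q [-0.48  0.3   1.41 -0.    1.43 -1.55]
```

play_rows --steps '[0,0.07,0,0,0,-0.45,-1,0.01,0.07,0,0,0,-0.46,-1,0,0.07,0,0,0,-0.45,-1,0,0.07,0,0,0,-0.45,-1,0,0.07,0,0,0,-0.45,-1,0,0.07,0,0,0,-0.45,-1,0.01,0.07,0,0,0,-0.45,-1,0,0.07,0,0,0,-0.45,-1,0,0.07,0,0,0,-0.46,-1,0,0.07,0,0,0,-0.45,-1,0,0.07,0,0,0,-0.45,-1,0.01,0.07,0,0,0,-0.45,-1]'

```text
t: 7.65
position: [0.5789, -0.1904, 0.0379]
eef_rot: [-0.234, 3.129, -0.002]
wrist_force: [5.0, -0.4, -1.4]
grip_width: 0.118
grip_force: 30.0
```

Run:
```python
from h import *
st(); snap('wrist','w4'); snap('scene','sc4')
```

```text
t 7.65 board tcp [ 0.0039 -0.1056  0.0379] head -2.9926 F [ 5.  -0.4 -1.4] g 0.118 30.0 q [-0.41  0.28  1.43  0.    1.43 -2.13]
```

View pics/w4.png

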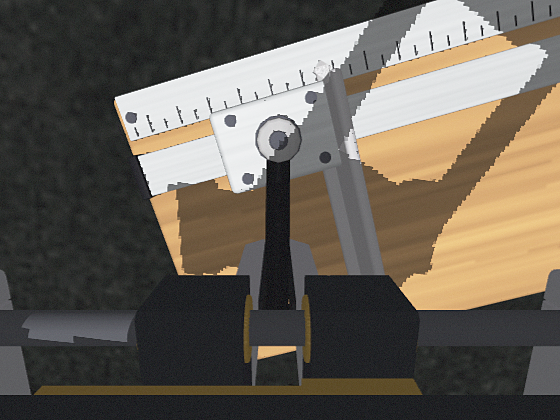

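The lever is out: the handle runs straight down from the hub at (279,139), and the pointer is at (322,70). I'll slide the stop along the rail toward the wire with the handle held at its end stop.

play_rows --steps '[0.03,0.1,0,0,0,0,-1,0.03,0.1,0,0,0,0,-1,0.03,0.1,0,0,0,0,-1,0.02,0.1,0,0,0,0,-1]'

```text
t: 8.15
position: [0.5707, -0.1717, 0.0379]
eef_rot: [-0.228, 3.129, -0.002]
wrist_force: [5.5, -0.5, -2.2]
grip_width: 0.12
grip_force: 30.0
```

play_rows --steps '[0.05,0.19,0,0,0,0,-1,0.05,0.19,0,0,0,0,-1,0.06,0.19,0,0,0,0,-1,0.05,0.19,0,0,0,0,-1,0.06,0.19,0,0,0,0,-1,0.05,0.19,0,0,0,0,-1,0.06,0.19,0,0,0,0,-1,0,0,0,0,0,0,-1,0,0,0,0,0,0,-1]'

```text
t: 9.05
position: [0.5419, -0.107, 0.0379]
eef_rot: [-0.229, 3.129, 0.003]
wrist_force: [6.4, 3.8, -1.3]
grip_width: 0.121
grip_force: 30.0
```

Run:
```python
from h import *
st(); snap('wrist','w5'); st()
```

```text
t 9.05 board tcp [ 0.0048 -0.0143  0.0379] head -2.9956 F [ 6.4  3.8 -1.3] g 0.121 30.0 q [-0.3   0.16  1.57  0.    1.41 -2.02]
t 9.1 board tcp [ 0.0048 -0.0143  0.0379] head -2.9957 F [ 6.1  3.3 -0.5] g 0.121 30.0 q [-0.3   0.16  1.57  0.    1.41 -2.02]
```

View pics/w5.png

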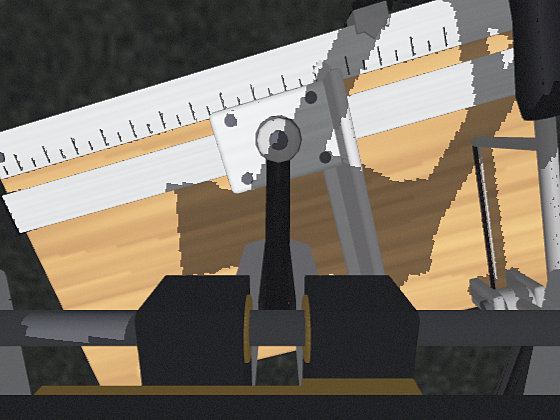

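The stop slid along with the handle, and the marker clip has come into view near (370,20). I'll enlarge the pointer and marker area.

Run:
```python
from h import *
s=load('w5'); c=s['im'][0:105,290:430]; c=cv2.resize(c,None,fx=5.7,fy=5.7,interpolation=cv2.INTER_CUBIC)
c=np.clip(c.astype(float)*1.15,0,255).astype(np.uint8); cv2.imwrite('pics/c5.png',c[:600,:800])
print(c.shape, s['K'][0])
```

```text
(598, 798, 3) [327.50295134   0.         276.73310538]
```

View pics/c5.png

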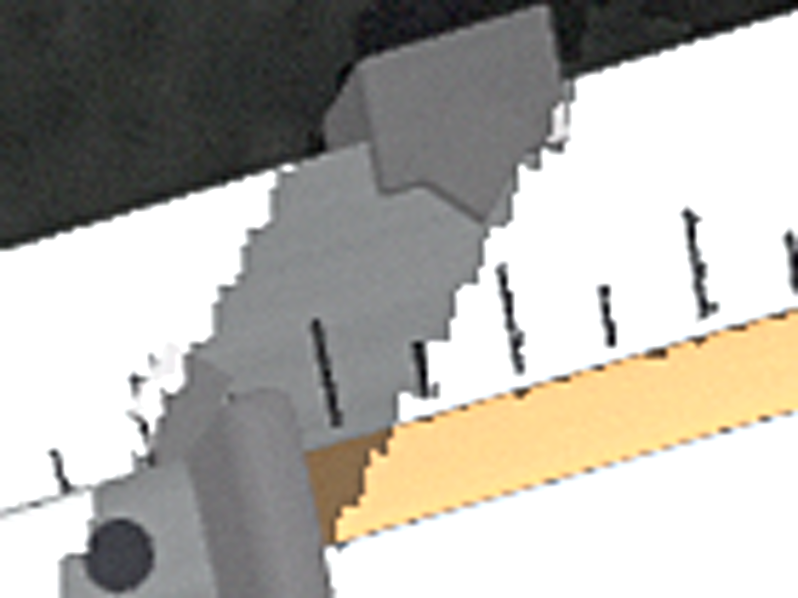

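The marker's point is at crop (485,220), i.e. image (375,38.6). The pointer is the small plate at crop (135–240, 350–400), around image (318,65), beside the fence end. Now I'll turn these into board positions.

Run:
```python
from h import *
s=load('w5'); q=lambda u,v:(290+u/5.7,v/5.7)
for nm,u,v,z in [('mark',485,220,.03),('ptr tl',185,352,.03),('ptr r',238,395,.03),('ptr l',135,378,.03),('ptr l2',150,365,.03),('ptr base',150,460,.03),('fence top wire end',288,393,.085),('fence top back end',225,400,.085),('fence wire low',325,540,.085),('clip L',380,190,.03),('clip backL',365,65,.03),('clip backR',548,8,.03),('clip R',563,110,.03),('tick1',317,320,.028),('tick2',500,265,.028),('tick3',688,212,.028)]:
    a=q(u,v); print(nm,np.round(a,1),Bd(px(s,*a,z)).round(4),'depth',Bd(px(s,*a)).round(4))
print('pivot',Bd(px(s,278,139,.091)).round(4), 'fence mid', Bd(px(s,357,165,.085)))
```

```text
mark [375.1  38.6] [-0.0985  0.0749  0.03  ] depth [-0.099   0.0759  0.0271]
ptr tl [322.5  61.8] [-0.0948  0.042   0.03  ] depth [-0.0946  0.0417  0.0317]
ptr r [331.8  69.3] [-0.0892  0.0463  0.03  ] depth [-0.0897  0.047   0.0264]
ptr l [313.7  66.3] [-0.0938  0.0363  0.03  ] depth [-0.0943  0.0367  0.027 ]
ptr l2 [316.3  64. ] [-0.0946  0.0381  0.03  ] depth [-0.0952  0.0387  0.0265]
ptr base [316.3  80.7] [-0.0856  0.0358  0.03  ] depth [-0.0858  0.0362  0.0274]
fence top wire end [340.5  68.9] [-0.0815  0.0391  0.085 ] depth [-0.0882  0.0519  0.0278]
fence top back end [329.5  70.2] [-0.0823  0.0343  0.085 ] depth [-0.0895  0.0455  0.0269]
fence wire low [347.   94.7] [-0.0701  0.0394  0.085 ] depth [-0.0728  0.0529  0.0254]
clip L [356.7  33.3] [-0.1043  0.0651  0.03  ] depth [-0.1046  0.0656  0.0283]
clip backL [354.   11.4] [-0.1159  0.0661  0.03  ] depth [-0.1163  0.0666  0.0285]
clip backR [386.1   1.4] [-0.1159  0.085   0.03  ] depth [-0.1237  0.097  -0.0013]
clip R [388.8  19.3] [-0.1063  0.0847  0.03  ] depth [-0.1064  0.0849  0.0295]
tick1 [345.6  56.1] [-0.0943  0.0565  0.028 ] depth [-0.0946  0.0569  0.0263]
tick2 [377.7  46.5] [-0.0942  0.0762  0.028 ] depth [-0.0944  0.0766  0.0266]
tick3 [410.7  37.2] [-0.0937  0.0961  0.028 ] depth [-0.0938  0.0963  0.0275]
pivot [-0.06    0.0039  0.091 ] fence mid [-0.03783984  0.03681816  0.085     ]
```

play_rows --steps '[0.03,0.1,0,0,0,0,-1,0.03,0.1,0,0,0,0,-1,0.03,0.1,0,0,0,0,-1,0.02,0.1,0,0,0,0,-1,0.03,0.1,0,0,0,0,-1,0.02,0.06,0,0,0,0,-1,0,0,0,0,0,0,-1,0,0,0,0,0,0,-1]'

```text
t: 9.9
position: [0.5307, -0.0813, 0.0379]
eef_rot: [-0.228, 3.128, 0.001]
wrist_force: [7.4, 2.0, -3.0]
grip_width: 0.122
grip_force: 30.0
```

```bash
cat >> h.py <<'E'
def fine(f,n=10):
    ims,ds=[],[]
    for _ in range(n): im,d=camera('wrist'); ims.append(im.astype(float)); ds.append(d)
    ci=camera_info('wrist'); im=np.mean(ims,0); d=np.median(ds,0)
    cv2.imwrite(f'pics/{f}.png',im.astype(np.uint8)); np.savez(f'pics/{f}.npz',im=im,d=d,K=ci['camera_matrix'],R=ci['R'],t=ci['t']); return load(f)
def rect(s,z,x0,x1,y0,y1,st=.00025):
    """orthophoto at height z: rows board x (down = +x), columns board y; also the height map"""
    xs=np.arange(x0,x1,st); ys=np.arange(y0,y1,st); X,Y=np.meshgrid(xs,ys,indexing='ij')
    c,n=np.cos(bp[2]),np.sin(bp[2]); Wd=np.stack([bp[0]+c*X-n*Y,bp[1]+n*X+c*Y,np.full_like(X,z)],-1)
    C=Wd@np.array(s['R']).T+s['t']; p=C@np.array(s['K']).T; m=(p[...,:2]/p[...,2:]).astype(np.float32)
    hh=cv2.remap(s['d'].astype(np.float32),m[...,0],m[...,1],cv2.INTER_LINEAR)
    cam=-np.array(s['R']).T@s['t']; hz=cam[2]+(z-cam[2])*hh/C[...,2]
    return cv2.remap(s['im'].astype(np.float32),m[...,0],m[...,1],cv2.INTER_CUBIC),hz
E
python3 - <<'E'
from h import *
st(); s=fine('w6'); im,hz=rect(s,.03,-.125,-.075,.03,.105)
g=im.mean(2)
print('height mm*10, cols y .050...; rows x')
for i in range(60,170,6): print('%.4f'%(-.125+i*.00025),' '.join('%3d'%(hz[i,j]*1e4) for j in range(80,250,6)))
print('gray')
for i in range(60,170,6): print('%.4f'%(-.125+i*.00025),' '.join('%3d'%g[i,j] for j in range(80,250,6)))
big=cv2.resize(np.hstack([im.clip(0,255).astype(np.uint8)]),None,fx=2.6,fy=2.6); cv2.imwrite('pics/r6.png',big); print(big.shape)
E
```

```text
t 9.9 board tcp [0.0053 0.0138 0.0379] head -2.9959 F [ 7.4  2.  -3. ] g 0.122 30.0 q [-0.26  0.12  1.61  0.    1.4  -1.98]
height mm*10, cols y .050...; rows x
-0.1100 -15 -16 -19  -2 -17 -15 -14 -18 -14 161 249 286 288 286 285 285 289 287 291 286 284 292 287 287 -18 -14 -17 -16 -16
-0.1085 260 259 264 263 261 260 262 264 260 259 269 289 289 283 287 289 286 287 290 288 287 286 286 286 260 261 261 260 258
-0.1070 261 262 261 261 266 266 261 260 263 261 275 287 287 284 288 287 291 290 288 287 290 288 289 287 263 263 263 262 262
-0.1055 261 262 261 263 260 265 260 261 264 259 275 283 289 285 287 287 292 289 289 287 288 286 289 289 264 264 261 259 260
-0.1040 262 260 261 263 265 261 260 262 261 259 267 279 280 281 291 289 291 287 288 287 289 285 283 277 264 260 262 260 262
-0.1025 260 265 262 261 262 261 262 262 263 263 261 261 264 260 276 286 289 289 289 284 262 264 263 261 261 262 262 262 262
-0.1010 259 262 263 262 260 262 262 260 260 263 262 258 260 262 264 276 288 290 287 259 258 263 263 262 260 261 262 261 263
-0.0995 262 261 262 263 262 263 262 261 260 259 262 263 262 262 262 260
[... 3091 characters left out ...]
09 109 110 107 124  48 128 122 121 122 121 122 123 122 122 122 121
-0.0890 233 234 233 240  58 252 233 228 113 114 111 109 109 109 109 120 105 102 120 124 123 123 123 130  98 123 122 207 128
-0.0875 234 234 235 242  58 240 235 176 125 112 110 110 110 108 102 109 117 117 114 110 124 124 124 133  68 125 120 254 234
-0.0860 233 235 236 237 103 248 238 110 121 114 109 110 107 100 101 109 118 118 115 110 122 121 122 126  74 121 161 234 231
-0.0845 158 177 167 123 113 118 101 114 116 115 117 112 100 100 100 110 118 116 116 112 118 118 118 129  67 112 223 226 226
-0.0830 229 211 252 113 124 122 124 123 124 123 123 123  99 100 101 108 118 119 115 108 124 122 123 122 143 104 237 234 232
(520, 780, 3)
```

```bash
cat >> h.py <<'E'
def tips(f,yp,ym):
    s=load(f)
    def cen(z,lo,hi,x0,x1,yc):
        im,hz=rect(s,z,x0,x1,yc-.012,yc+.012,.0002); out=[]
        for i in range(hz.shape[0]):
            j=np.flatnonzero((hz[i]>lo)&(hz[i]<hi))
            if len(j)>3: out.append((round(x0+i*.0002,4),round(yc-.012+.0001*(j[0]+j[-1]),4),round(.2*len(j),1)))
        return out
    a=cen(.031,.0285,.034,-.0966,-.0915,yp); b=cen(.029,.0276,.031,-.1035,-.0975,ym)
    print('ptr',a[::3]); print('mrk',b[::3])
    A=np.median([r[1] for r in a]);B=np.median([r[1] for r in b]); print('ptr %.4f mrk %.4f diff mm %.2f'%(A,B,1000*(B-A)))
E
python3 -c "
from h import *
tips('w6',.068,.075)"
```

```text
ptr [(-0.096, np.float64(0.0677), 0.8), (-0.0954, np.float64(0.0681), 2.0), (-0.0948, np.float64(0.0677), 3.6), (-0.0942, np.float64(0.068), 4.6), (-0.0936, np.float64(0.0678), 5.8), (-0.093, np.float64(0.0676), 7.0), (-0.0924, np.float64(0.0677), 8.4), (-0.0918, np.float64(0.0679), 9.6)]
mrk [(-0.1035, np.float64(0.0751), 9.6), (-0.1029, np.float64(0.0751), 8.0), (-0.1023, np.float64(0.0749), 6.8), (-0.1017, np.float64(0.0751), 6.0), (-0.1011, np.float64(0.0751), 4.8), (-0.1005, np.float64(0.075), 3.4), (-0.0999, np.float64(0.0751), 2.4), (-0.0993, np.float64(0.0751), 1.2)]
ptr 0.0678 mrk 0.0751 diff mm 7.30
```

play_rows --steps '[0.02,0.07,0,0,0,0,-1,0.02,0.07,0,0,0,0,-1,0,0,0,0,0,0,-1,0,0,0,0,0,0,-1]'

```text
t: 10.8
position: [0.5278, -0.0747, 0.0379]
eef_rot: [-0.228, 3.128, 0.001]
wrist_force: [8.2, 1.6, -2.7]
grip_width: 0.119
grip_force: 30.0
```

```bash
python3 -c "
from h import *
st(); fine('w7',6); tips('w7',.075,.075)
s=load('w7'); print('pivot',Bd(px(s,278,139,.091)))
st()"
```

```text
t 10.8 board tcp [0.0053 0.021  0.0379] head -2.9959 F [ 8.2  1.6 -2.7] g 0.119 30.0 q [-0.25  0.12  1.62  0.    1.4  -1.97]
ptr [(-0.0958, np.float64(0.075), 1.4), (-0.0952, np.float64(0.075), 2.6), (-0.0946, np.float64(0.0748), 3.8), (-0.094, np.float64(0.0751), 4.8), (-0.0934, np.float64(0.0749), 6.0), (-0.0928, np.float64(0.0748), 7.0), (-0.0922, np.float64(0.0748), 8.6), (-0.0916, np.float64(0.075), 10.2)]
mrk [(-0.1035, np.float64(0.0752), 9.4), (-0.1029, np.float64(0.0749), 8.0), (-0.1023, np.float64(0.0751), 7.2), (-0.1017, np.float64(0.0751), 6.0), (-0.1011, np.float64(0.0751), 4.4), (-0.1005, np.float64(0.075), 3.4), (-0.0999, np.float64(0.0752), 2.2), (-0.0993, np.float64(0.0751), 0.8)]
ptr 0.0749 mrk 0.0751 diff mm 0.20
pivot [-0.05953259  0.03934059  0.091     ]
t 11.1 board tcp [0.0054 0.0209 0.038 ] head -2.996 F [ 8.   2.6 -3.6] g 0.119 30.0 q [-0.25  0.12  1.62  0.    1.4  -1.97]
```

Aligned to 0.2 mm. Now I'll close the lever around the pivot in stages, checking the alignment while the stop is still free.

Run:
```python
from h import *
o=telemetry.observe(); p=Bd(o['position'])
th=1.294; r=.0674; pv=(p[0]-r*np.sin(th),p[1]+r*np.cos(th)); print(pv)
print('handle head', H0+1.294-2*np.pi)
e=rows(arc(pv,r,p[2],th,.95,7),-1)
e=rows(arc(pv,r,p[2],.95,0,19),-1,e)
```

```text
(np.float64(-0.05948076832126456), np.float64(0.03935448283769864))
handle head -2.9909889803846896
[ 0, -0.07, 0, 0, 0.05, 0.37, -1, 0, -0.06, 0, 0, 0, 0.41, -1, 0, -0.07, 0, 0, 0, 0.41, -1, 0.01, -0.07, 0, 0, 0, 0.41, -1, 0, -0.06, 0, 0, 0, 0.41, -1, 0, -0.07, 0, 0, 0, 0.41, -1, 0, -0.06, 0, 0, 0, 0.41, -1 ]
end [ 0.5274 -0.0976  0.038 ] [-3.0420e-01 -3.1263e+00 -1.0000e-04]
[ 0, -0.07, 0, 0, 0, 0.41, -1, 0, -0.07, 0, 0, 0, 0.42, -1, 0.01, -0.07, 0, 0, 0, 0.42, -1, 0, -0.06, 0, 0, 0, 0.41, -1, 0, -0.07, 0, 0, 0, 0.42, -1, 0, -0.07, 0, 0, 0, 0.42, -1, 0, -0.07, 0, 0, 0, 0.41, -1, 0, -0.06, 0, 0, 0, 0.42, -1, 0.01, -0.07, 0, 0, 0, 0.42, -1, 0, -0.07, 0, 0, 0, 0.41, -1, 0, -0.07, 0, 0, 0, 0.42, -1, 0, -0.06, 0, 0, 0, 0.42, -1 ]
[ 0, -0.07, 0, 0, 0, 0.41, -1, 0, -0.07, 0, 0, 0, 0.42, -1, 0.01, -0.07, 0, 0, 0, 0.42, -1, 0, -0.06, 0, 0, 0, 0.41, -1, 0, -0.07, 0, 0, 0, 0.42, -1, 0, -0.07, 0, 0, 0, 0.42, -1, 0, -0.06, 0, 0, 0, 0.41, -1 ]
end [ 0.4894 -0.1462  0.038 ] [-1.6993e+00 -2.6418e+00  2.0000e-04]
```

play_rows --steps '[0,-0.07,0,0,0,0.37,-1,0,-0.06,0,0,0,0.41,-1,0,-0.07,0,0,0,0.41,-1,0.01,-0.07,0,0,0,0.41,-1,0,-0.06,0,0,0,0.41,-1,0,-0.07,0,0,0,0.41,-1,0,-0.06,0,0,0,0.41,-1,0,0,0,0,0,0,-1,0,0,0,0,0,0,-1]'

```text
t: 12.0
position: [0.5269, -0.0982, 0.0379]
eef_rot: [0.305, 3.122, 0.001]
wrist_force: [6.0, 1.4, -1.6]
grip_width: 0.117
grip_force: 30.2
```

```bash
python3 -c "
from h import *
fine('w8',5); st(); tips('w8',.075,.075)"
```

```text
t 12.25 board tcp [-0.0052 -0.0001  0.0379] head 2.9468 F [ 5.5  0.2 -2.2] g 0.118 30.2 q [-0.29  0.12  1.61  0.    1.4  -1.67]
ptr [(-0.096, np.float64(0.0751), 0.8), (-0.0954, np.float64(0.0747), 2.0), (-0.0948, np.float64(0.0748), 3.4), (-0.0942, np.float64(0.075), 4.6), (-0.0936, np.float64(0.0753), 5.6), (-0.093, np.float64(0.0747), 6.8), (-0.0924, np.float64(0.0749), 8.0), (-0.0918, np.float64(0.0751), 9.6)]
mrk [(-0.1035, np.float64(0.0754), 9.4), (-0.1029, np.float64(0.0749), 8.0), (-0.1023, np.float64(0.0751), 6.8), (-0.1017, np.float64(0.0752), 5.8), (-0.1011, np.float64(0.0749), 4.4), (-0.1005, np.float64(0.0751), 3.2), (-0.0999, np.float64(0.0751), 2.0), (-0.0993, np.float64(0.0752), 1.4)]
ptr 0.0749 mrk 0.0751 diff mm 0.20
```

The stop hasn't moved. Closing on.

play_rows --steps '[0,-0.07,0,0,0,0.41,-1,0,-0.07,0,0,0,0.42,-1,0.01,-0.07,0,0,0,0.42,-1,0,-0.06,0,0,0,0.41,-1,0,-0.07,0,0,0,0.42,-1,0,-0.07,0,0,0,0.42,-1,0,-0.07,0,0,0,0.41,-1,0,-0.06,0,0,0,0.42,-1,0.01,-0.07,0,0,0,0.42,-1,0,-0.07,0,0,0,0.41,-1,0,-0.07,0,0,0,0.42,-1,0,-0.06,0,0,0,0.42,-1]'

```text
t: 13.45
position: [0.5072, -0.1322, 0.0378]
eef_rot: [1.218, 2.894, 0.005]
wrist_force: [4.6, 2.9, 0.5]
grip_width: 0.118
grip_force: 30.3
```

play_rows --steps '[0,-0.07,0,0,0,0.41,-1,0,-0.07,0,0,0,0.42,-1,0.01,-0.07,0,0,0,0.42,-1,0,-0.06,0,0,0,0.41,-1,0,-0.07,0,0,0,0.42,-1,0,-0.07,0,0,0,0.42,-1,0,-0.06,0,0,0,0.41,-1,0,0,0,0,0,0,-1,0,0,0,0,0,0,-1]'

```text
t: 14.35
position: [0.4895, -0.1438, 0.0379]
eef_rot: [1.698, 2.641, 0.012]
wrist_force: [7.4, 7.5, -0.9]
grip_width: 0.119
grip_force: 30.1
```

```bash
python3 -c "
from h import *
s=fine('w9',5); st(); tips('w9',.075,.075)
def line(n,rr):
    s=load(n); out=[]
    for v in rr:
        j=[u for u in range(255,305) if .08<px(s,u,v)[2]<.105]
        w=[Bd(px(s,u,v,.0935))[:2] for u in (j[0],j[-1])] if j else None
        if w: out.append(np.mean(w,0))
    out=np.array(out); k=np.polyfit(out[:,1],out[:,0],1); print(n,'handle angle',-np.arctan(k[0]),out[0],out[-1])
line('w3',range(175,240,5)); line('w9',range(175,240,5)); line('w1',range(180,220,5))
"
```

```text
t 14.6 board tcp [-0.0582 -0.026   0.0379] head 1.9987 F [ 7.7  8.  -0.8] g 0.114 30.1 q [-0.4   0.07  1.68  0.01  1.4  -0.83]
ptr [(-0.096, np.float64(0.0751), 0.8), (-0.0954, np.float64(0.0751), 2.0), (-0.0948, np.float64(0.0753), 3.6), (-0.0942, np.float64(0.0751), 4.8), (-0.0936, np.float64(0.075), 6.6), (-0.093, np.float64(0.0749), 7.6), (-0.0924, np.float64(0.0748), 8.6), (-0.0918, np.float64(0.0748), 9.8)]
mrk [(-0.1035, np.float64(0.0751), 8.8), (-0.1029, np.float64(0.0751), 7.6), (-0.1023, np.float64(0.0752), 6.6), (-0.1017, np.float64(0.0751), 5.2), (-0.1011, np.float64(0.0752), 4.2), (-0.1005, np.float64(0.0752), 3.0), (-0.0999, np.float64(0.0752), 1.8)]
ptr 0.0750 mrk 0.0752 diff mm 0.20
w3 handle angle -0.009363328765007268 [-0.06080766 -0.10293765] [-0.06104409 -0.13149593]
w9 handle angle -0.0008023782990778872 [-0.0595285   0.02313236] [-0.05969018 -0.005423  ]
w1 handle angle 0.03443055785380041 [-0.05663613 -0.12204839] [-0.05567534 -0.15310364]
```

Within about 0.01 rad of the original locked angle. I'll press slightly past it to be fully home.

play_rows --steps '[0,-0.03,0,0,0,0.15,-1,0,-0.03,0,0,0,0.15,-1,0,0,0,0,0,0,-1,0,0,0,0,0,0,-1]'

```text
t: 15.0
position: [0.4895, -0.1438, 0.038]
eef_rot: [1.742, 2.608, 0.02]
wrist_force: [14.7, 10.9, -4.8]
grip_width: 0.119
grip_force: 30.1
```

```bash
cat >> h.py <<'E'
def line(n,rr):
    s=load(n); out=[]
    for v in rr:
        j=[u for u in range(255,305) if .08<px(s,u,v)[2]<.105]
        if j: out.append(np.mean([Bd(px(s,u,v,.0935))[:2] for u in (j[0],j[-1])],0))
    out=np.array(out); k=np.polyfit(out[:,1],out[:,0],1); print(n,'handle angle',-np.arctan(k[0]),out[0],out[-1])
E
python3 -c "
from h import *
s=fine('w10',5); st(); tips('w10',.075,.075); line('w10',range(175,240,3));line('w9',range(175,240,3));line('w3',range(175,240,3)); line('w2',range(175,236,3))
"
```

```text
t 15.25 board tcp [-0.0582 -0.0261  0.038 ] head 1.9641 F [14.  10.4 -4.9] g 0.116 30.1 q [-0.41  0.06  1.68  0.01  1.39 -0.8 ]
ptr [(-0.096, np.float64(0.0752), 1.0), (-0.0954, np.float64(0.0751), 2.0), (-0.0948, np.float64(0.0751), 3.2), (-0.0942, np.float64(0.075), 4.2), (-0.0936, np.float64(0.075), 5.4), (-0.093, np.float64(0.0751), 7.2), (-0.0924, np.float64(0.0749), 8.4), (-0.0918, np.float64(0.0751), 9.2)]
mrk [(-0.1035, np.float64(0.0754), 9.4), (-0.1029, np.float64(0.0755), 8.0), (-0.1023, np.float64(0.0754), 7.0), (-0.1017, np.float64(0.0753), 5.6), (-0.1011, np.float64(0.0752), 4.6), (-0.1005, np.float64(0.0752), 3.4), (-0.0999, np.float64(0.0751), 2.4), (-0.0993, np.float64(0.0752), 1.0)]
ptr 0.0751 mrk 0.0754 diff mm 0.25
w10 handle angle -0.013635519476720289 [-0.05949077  0.02315057] [-0.05980328 -0.00692716]
w9 handle angle -0.0027613796389750543 [-0.0595285   0.02313236] [-0.05968673 -0.00691786]
w3 handle angle -0.010087394891632968 [-0.06080766 -0.10293765] [-0.06105648 -0.13299229]
w2 handle angle 0.030148742737530453 [-0.0601896  -0.10725288] [-0.05893161 -0.14308873]
```

The handle is against its stop: more command brought more force and no motion. I'll ease half the preload, open and lift clear.

play_rows --steps '[0,0.03,0,0,0,-0.15,-1,0,0,0,0,0,0,-1,0,0,0,0,0,0,-0.3,0,0,0,0,0,0,-0.3,0,0,0,0,0,0,-0.3,0,0,0,0,0,0,-0.3]'

```text
t: 15.85
position: [0.485, -0.1478, 0.0372]
eef_rot: [-1.722, -2.626, 0.002]
wrist_force: [-0.4, -0.9, 0.3]
grip_width: 0.344
grip_force: 0.0
```

```bash
python3 -c "
from h import *
st(); s=fine('w11',3); line('w11',range(175,236,3)); tips('w11',.075,.075)"
```

```text
t 15.85 board tcp [-0.0639 -0.0278  0.0372] head 1.9808 F [-0.4 -0.9  0.3] g 0.344 0.0 q [-0.41  0.07  1.68 -0.    1.4  -0.82]
w11 handle angle 0.0060607436627671575 [-0.05954536  0.02143983] [-0.05955474 -0.00699736]
ptr [(-0.0962, np.float64(0.0751), 0.8), (-0.0956, np.float64(0.0751), 1.6), (-0.095, np.float64(0.075), 3.0), (-0.0944, np.float64(0.0751), 4.0), (-0.0938, np.float64(0.0749), 5.2), (-0.0932, np.float64(0.0749), 6.4), (-0.0926, np.float64(0.0751), 8.0), (-0.092, np.float64(0.0748), 8.6)]
mrk [(-0.1035, np.float64(0.0752), 9.4), (-0.1029, np.float64(0.0755), 8.4), (-0.1023, np.float64(0.0749), 7.2), (-0.1017, np.float64(0.0751), 6.2), (-0.1011, np.float64(0.0752), 4.6), (-0.1005, np.float64(0.0751), 3.2), (-0.0999, np.float64(0.075), 2.2), (-0.0993, np.float64(0.0749), 1.2)]
ptr 0.0750 mrk 0.0751 diff mm 0.10
```

play_rows --steps '[0,0,-0.3,0,0,0,-0.3,0,0,-0.3,0,0,0,-0.3,0,0,-0.4,0,0,0,-0.3,0,0,-0.5,0,0,0,-0.3,0,0,-0.5,0,0,0,-0.3,0,0,-0.4,0,0,0,-0.3,0,0,0,0,0,0,-0.3,0,0,0,0,0,0,-0.3]'

```text
t: 16.8
position: [0.4855, -0.1476, 0.1571]
eef_rot: [1.722, 2.627, -0.0]
wrist_force: [-0.4, -0.2, -0.1]
grip_width: 0.351
grip_force: 0.0
```

```bash
python3 -c "
from h import *
st(); s=fine('w12',5); tips('w12',.075,.075); snap('scene','sc12'); st()
a=s['im'][0:300,130:430].clip(0,255).astype(np.uint8); b=load('sc12')['im'][150:330,250:430]
cv2.imwrite('pics/f12.png',np.hstack([cv2.resize(a,(400,400)),cv2.resize(b,(400,400),interpolation=cv2.INTER_CUBIC)]))"
```

```text
t 16.8 board tcp [-0.0633 -0.0278  0.1571] head 1.9813 F [-0.4 -0.2 -0.1] g 0.351 0.0 q [-0.41 -0.    1.51 -0.    1.64 -0.82]
ptr [(-0.096, np.float64(0.0753), 0.8), (-0.0954, np.float64(0.0753), 2.0), (-0.0948, np.float64(0.0753), 3.2), (-0.0942, np.float64(0.0752), 4.6), (-0.0936, np.float64(0.0751), 5.6), (-0.093, np.float64(0.075), 6.6), (-0.0924, np.float64(0.0751), 8.0), (-0.0918, np.float64(0.0752), 9.4)]
mrk [(-0.1035, np.float64(0.0754), 8.2), (-0.1029, np.float64(0.0753), 7.2), (-0.1023, np.float64(0.0755), 6.0), (-0.1017, np.float64(0.0755), 4.8), (-0.1011, np.float64(0.075), 3.8), (-0.1005, np.float64(0.0753), 2.8), (-0.0999, np.float64(0.075), 1.4)]
ptr 0.0752 mrk 0.0753 diff mm 0.10
t 17.1 board tcp [-0.0636 -0.0273  0.1561] head 1.9815 F [ 0.4  0.1 -0.3] g 0.347 0.0 q [-0.41 -0.    1.51 -0.    1.64 -0.82]
```

View pics/f12.png

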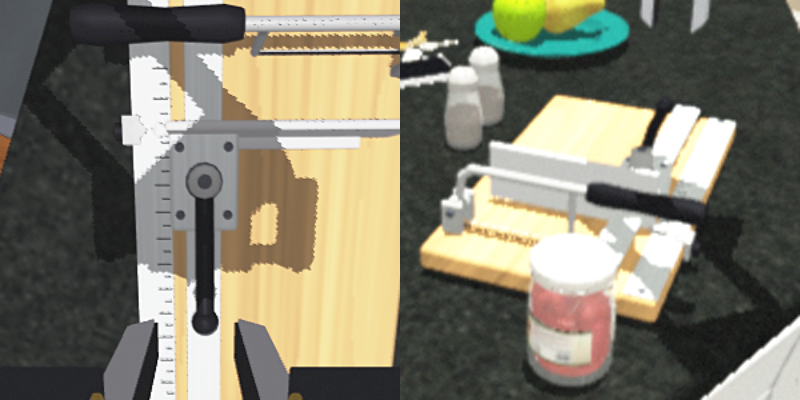

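```bash
python3 -c "
from h import *
s=load('w12')
line('w12',range(160,225,3)); line('w1',range(180,226,3))
q=lambda u,v:(130+u*.75,v*.75)
B=lambda u,v,z:Bd(px(s,*q(u,v),z))
print('pivot',B(204,181,.091),'ball',B(205,319,.0935))
im,hz=rect(s,.085,-.03,.09,.05,.1)
# fence back edge: first y where height>0.08 on each x line
e=[(-.03+i*.00025,.05+.00025*np.flatnonzero(hz[i]>.08)[0]) for i in range(0,360,8) if (hz[i]>.08).any()]
e=np.array(e); print('fence slope dy/dx',np.polyfit(e[:,0],e[:,1],1))
im,hz=rect(s,.04,-.09,-.03,-.12,-.05)
r=[(-.12+.00025*j,-.09+.00025*np.mean(np.flatnonzero((hz[:,j]>.034)&(hz[:,j]<.046))[[0,-1]])) for j in range(0,200,8) if ((hz[:,j]>.034)&(hz[:,j]<.046)).sum()>60]
if r: r=np.array(r); print('rail slope dx/dy',np.polyfit(r[:,0],r[:,1],1),len(r))
"
```

```text
w12 handle angle 0.0037122844197162407 [-0.05986881  0.01990245] [-0.05962049 -0.03275748]
w1 handle angle 0.0368438892625194 [-0.05663613 -0.12204839] [-0.0552009  -0.16227283]
pivot [-0.0592152   0.03892234  0.091     ] ball [-0.05955919 -0.04714697  0.0935    ]
fence slope dy/dx [-0.01126482  0.06786882]
rail slope dx/dy [-0.01041078 -0.05816135] 22
```

The final view shows the lever along the rail, from pivot (204,180) to ball (205,318), with the pointer facing the marker near (150,128). The jar and both mills stand where they were, and the gripper is clear. Handing in.

```bash
python3 -c "
from h import *
print(env.job_done())"
```

```text
the job is handed in; nothing more can be done
None
```

The job is handed in: the stop is clamped with its pointer within about 0.1 mm of the marker, the lever was pressed home against its end stop, and the jar and mills are standing where they were.

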